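# Lid interlock check on a UV tape curer

### The job

Do the lid-interlock check on the UV tape-curing unit: first, with the lid shut, slide the lamp-power fader on its console to the green mark and leave it there. Then lift the sprung lid until its red pointer is level with the green tab on the angle plate, without lifting it well past the tab, and hold it steady: the program finishes with the gripper still holding the lid there, since it falls shut if let go. Leave the tab and everything else on the bench where it is.

Things in the scene. Friction and masses are not known exactly. Their poses are not given: they have to be found in the camera images.
- uv_unit: Off-white UV tape curer, fixed on the bench. Origin: on the bench under the middle of its lidded chamber; x from its front (robot side) to its back, y to its left, z up. Chamber x and y -140 to 140; console on the right, y -250 to -140; both tops 130 high. An upright aluminium angle plate (arc of radius 190 about the hinge, ticks every 5 degrees) stands at y 145 to 148, up to 300 high.
- fader (a joint): Lamp-power fader on the console: black cap 20 long (along the track) x 24 wide x 28 high, a white line across its top. It slides along the unit's x; value in m: 0 at the low-power end next to the robot, 0.100 at full power. Green mark at 0.022. About 1.5 N of friction; stays where left. 40 mm of free console on both sides, across the track.
- fader_top (a point): Middle of the fader cap's top, on its white line, 28 mm above the console; axes as the unit's.
- power_mark (a point): The green mark: middle of the green band (8 mm long along the track, seen on both sides of the slot), on the console's surface, on the track's centre line; axes as the unit's. The fader is set when its white line lies in the band.
- lid (a joint): Grey chamber lid, 265 deep x 276 wide x 18 thick, about 0.6 kg (may differ by a quarter), hinged along its back edge; value in rad, 0 shut, growing as the front edge rises, stop at 1.2. A spring pulls it shut (0.6 Nm when shut, plus 0.8 Nm per rad); with its weight, the handle takes 5 to 7 N upward when shut and up to 12 N at the tab.
- lid_handle (a point): Middle of the lid's handle: black round bar 12 thick along the unit's y, 98 clear between its posts, axis 36 above the lid's top, 235 in front of the hinge line, 54 off the hinge's plane, 30 behind the lid's front edge. Round, so it turns between the fingers as the lid tilts. Axes turn with the lid: shut, as the unit's; x points to the hinge, z out of the lid.
- lid_hinge (a point): Point of the lid's hinge line, in the middle of its back edge: 125 mm behind the unit's origin, 131 mm above the bench. The lid turns about its y axis. The axes turn with the lid.
- lid_pointer (a point): Tip of the red pointer, a small blade 6 thick sticking out of the lid's left edge beside the angle plate, 175 mm in front of the hinge line, 3 mm above the hinge's plane and 147 to the left of the lid's middle. The axes turn with the lid.
- green_tab (a point): Green tab clipped on the angle plate, 32 long (radially) x 18 wide x 16 high (along the arc): middle of its end nearest the hinge, 178 from the hinge line, 3 mm from the pointer's tip when the lid is at its angle. It turns about the lid's hinge line, with the axes that the lid has at that angle; set between 0.40 and 0.62 rad, measured as the lid is. Not to be pushed.
- chip_tray: Bystander: small black chip tray with clear cover, 50 x 50 x 15, lying on the rear end of the console. Origin: centre of its underside.
- dispenser: Bystander: white solvent dispenser bottle with a steel top, diameter 68, 186 high in all, standing left of the unit. Origin: centre of its underside.
- clipboard: Bystander: brown clipboard with paper, 160 x 220, 15 high at the clip, flat on the bench. Origin: centre of its underside.
- pen: Bystander: blue pen, 150 long, 12 thick, lying on the clipboard. Origin: on its underside.
- tweezers: Bystander: steel tweezers 130 long, 10 high, flat on the bench. Origin: middle of the underside.
- cassette: Bystander: blue wafer cassette with wafers, 135 x 132 x 105 high. Origin: centre of its underside.
- wafer_jar: Bystander: white round wafer jar with a blue lid, diameter 122, 68 high. Origin: centre of its underside.

How it is judged:
By the outcome, as a careful person would: the job done as asked, in the order asked, and still so for the second after the job is handed in, while the arm keeps its last pose, push and grip.
It also fails if it takes over 48 s, if anything falls off the work surface, if the arm or the gripper's body presses on something with over 40 N, if the wrist force passes 120 N, or if a joint passes its speed limit or range.

### The arm

A 6-joint arm with a two-finger parallel gripper is mounted at the origin on the work surface. World frame = base frame: x ahead of the robot, y to its left, z up, the work surface at z = 0. Lengths are in m, angles in degrees, forces in N, time in s.
With the tool pointing down it reaches from about 0.4 to 0.825 m from the base axis. Payload 7 kg.
Tool frame: the origin (TCP) lies midway between the tips of the shut fingers; the grasp point (between the pads) lies 19 mm behind it; z points along the fingers, y is the line along which they close (so a half turn about z gives the same grasp; the last joint's range is limited). The gripper opens to 88 mm and grips with 3 to 60 N. Pads are 19 mm wide; open, the fingers measure 130 mm over their backs; the gripper's body (78 mm by 193 mm) begins 47 mm behind the grasp point.
Start: joints at [82.454, 20.546, 0.682, 0, -70.136, -16.507], TCP at [0.275, 0.616, 0.227] pointing down, gripper open.
Joint ranges: [-176.03, 176.03], [-82.01, 121.73], [-58.28, 71.71], [-173.87, 95.51], [-174.79, -0.11], [-173.66, 173.66]. Speed limits (degrees/s): [136.94, 136.94, 172.46, 180, 180, 180].

### API

Orientations are given as a 3x3 rotation matrix whose columns are the frame's x, y, z axes.
In Python, from workcell import status, capture, finish_job, spotter gives the robot as it stands.
- The arm moves only by the shell command python3 -m creep 'ROWS' [FORCE]. ROWS is a JSON object of lists of equal length, an entry for each row: "twist": the turn, a rotation vector about the tool's x, y, z scaled (see below), a list of three; "offset": the shift along the tool's x, y, z scaled (see below), a list of three; "grip": the opening, from 0 (shut) to 1 (fully open). In form: {"twist": [[ax, ay, az], ...], "offset": [[dx, dy, dz], ...], "grip": [grip, ...]}. A call has exactly 8 rows; each row is the pose to reach, as a shift and turn from the pose commanded when the call began, along the tool's axes at that moment, turning the shorter way round; what a row does not reach only later rows make up. The controller multiplies each number of a shift by 20 cm and each number of a turn by pi rad. A row lasts 1/8 s, in which the tool goes at most 62.5 mm and 10.7 degrees, less where a joint would pass 70% of its speed; a pose out of reach is approached as far as the arm can. A call with a number of a shift or a turn outside -1 to 1 is refused whole. A call with a gripper value outside its range is refused whole. The fingers move at their own pace and stop on an object; FORCE is the grip in N (left out, the last holds). Time passes only in rows, so rows that repeat a pose let the fingers close, or fill a call up. It gives the time, the measured TCP pose, the force, the opening and the grip force at its end, in the units of the state.
- status.get_state(): the state, without advancing time (a new reading comes with each control period).
- capture(name): name is "scene" or "top" or "wrist"; returns a dict with "pixels" (384x512x3 uint8, blue, green, red), "fx", "fy", "cx", "cy" (pixels), "R" (3x3) and "t" (3): a world point X has camera coordinates R X + t; the wrist camera has in their place "T_tool_cam" (4x4, takes a point from camera to tool coordinates, whose origin is the TCP and whose axes are the flange's). Camera axes: x right, y down, z forward; pixel columns grow to the right and rows downward; lengths in m; the calibration is good to about 2 mm. A picture is of the moment at which its call begins: read the wrist's pose just before it. There is no depth.
- finish_job(): hands the job in; it is judged then, once.
Trained networks look in the newest picture that a camera, given by its name, has taken for a name from the list of things; names that differ only in an ending like _2 or _b are one class to them, and where a whole thing is asked for, a point or a joint stands for the part that bears it (a point fixed in the world has none). Each returns a list of dicts, best first, with "conf" (0 to 1); they miss things now and then, are a little off and sometimes report something else, mostly with a low value. They report only what shows in the picture. A call takes as long as a camera call.
- spotter.find_in(camera, thing): "at" ([x, y, z] in m, in world coordinates, good to about 4 mm: the middle of the surface that is visible of it).
- spotter.regions_of(camera, thing): "mask" (384x512 bool, what is visible of it).
- spotter.place_of(camera, thing): "at" ([x, y, z] in m, in world coordinates, good to about 4 mm: a listed point, or the origin of a listed thing).
The state is a dict: "t": time; "joint_pos": joint angles; "qvel": joint speeds; "joint_torque": joint torques, N m; "eef_pos": TCP position; "ee_rot": TCP orientation; "ft_force": force on the tool from outside, world axes, zero at the start; "moment": the same for the moment, N m; "finger_gap": opening from 0.0 (shut) to 1.0 (fully open); "grip_force": force on a finger pad.
Only numpy, scipy, OpenCV 4.12 (cv2) and the standard library are available. Lean on these libraries where they do the work, as an engineer would, in place of code of your own. Each camera call takes 0.05 s, during which the arm holds its last target. There are 200 camera calls.

## Working session

There is one attempt and no reset: what is moved stays moved. The work goes in short steps, Python scripts to look and compute and a shell command to move; the robot and the scene stay as the last step left them, time stands still between calls to the robot, and variables do not carry over. Pictures are saved under pics/ and viewed, at most 10 in all, crops included, and the job is handed in when it is done.

```bash
mkdir -p pics
cat > h.py <<'E'
import numpy as np, cv2
from workcell import status, capture, finish_job, spotter
np.set_printoptions(precision=4,suppress=True)
def snap(cam,name=None):
    s=status.get_state(); c=capture(cam)
    if name: cv2.imwrite(f'pics/{name}.png',c['pixels'])
    return s,c
E
python3 - <<'E'
from h import *
for cam in ('scene','top'):
    s,c=snap(cam,cam)
    for n in ('uv_unit','fader_top','power_mark','lid_handle','lid_hinge','lid_pointer','green_tab','chip_tray','dispenser'):
        r=spotter.place_of(cam,n)
        print(cam,n,[(np.array(q['at']).round(4).tolist(),round(q['conf'],2)) for q in r[:2]])
a=cv2.imread('pics/scene.png');b=cv2.imread('pics/top.png')
s=status.get_state();print(s['t'],s['eef_pos'],np.array(s['ee_rot']),s['ft_force'])
E
```

```text
scene uv_unit [([0.6025, 0.0728, 0.0013], 0.97)]
scene fader_top [([0.5916, -0.1206, 0.1574], 0.39)]
scene power_mark []
scene lid_handle [([0.4923, 0.061, 0.1868], 0.92)]
scene lid_hinge [([0.7245, 0.0816, 0.1315], 0.74), ([0.5682, -0.5093, -0.0009], 0.24)]
scene lid_pointer [([0.5458, 0.2148, 0.1388], 0.61)]
scene green_tab [([0.5663, 0.2131, 0.2218], 0.53)]
scene chip_tray [([0.7067, -0.1187, 0.132], 0.65), ([0.5447, 0.2124, 0.1365], 0.34)]
scene dispenser [([0.6004, 0.2773, -0.0009], 0.74), ([0.7267, 0.081, 0.133], 0.38)]
top uv_unit [([0.5998, 0.0735, 0.0009], 0.83)]
top fader_top [([0.475, -0.3663, -0.0011], 0.65), ([0.5943, -0.1268, 0.1602], 0.52)]
top power_mark [([0.5573, -0.1301, 0.1279], 0.95)]
top lid_handle [([0.4925, 0.0636, 0.1865], 0.96)]
top lid_hinge [([0.7288, 0.078, 0.1289], 0.83)]
top lid_pointer [([0.5429, 0.2117, 0.1381], 0.94)]
top green_tab [([0.5636, 0.2146, 0.223], 0.6), ([0.5654, -0.5066, 0.0005], 0.55)]
top chip_tray [([0.3755, -0.541, -0.0009], 0.7), ([0.7087, -0.1207, 0.1364], 0.48)]
top dispenser [([0.6011, 0.2778, -0.0004], 0.56), ([0.5927, -0.1271, 0.1582], 0.49)]
1.0 [0.2751 0.6164 0.2266] [[ 0.9132 -0.4075  0.    ]
 [-0.4075 -0.9132  0.    ]
 [-0.     -0.     -1.    ]] [ 0.6528  0.0341 -0.5443]
```

View pics/scene.png

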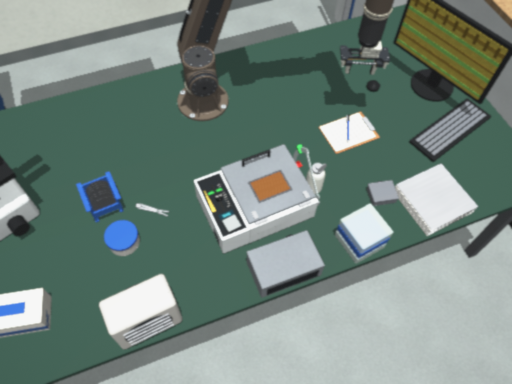

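View pics/top.png

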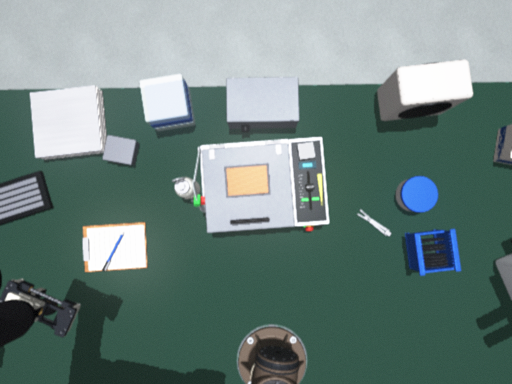

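The pictures show the unit at scene (258,195) and top (265,185). The console is on its right, with the fader at top (310,187) and the green mark at (310,199). The handle is at top (250,221), and the tab and pointer are at top (198,200). The network points agree with this: the mark is about 36 mm nearer the robot than the fader line.

```bash
cat >> h.py <<'E'
from scipy.spatial.transform import Rotation as Ro
def go(p,psi=None):
    "offset/twist (scaled) to TCP p, tool down with tool-y at world angle psi (deg)"
    s=status.get_state();R=np.array(s['ee_rot'])
    o=R.T@(np.array(p)-s['eef_pos'])/.2
    if psi is None: return o
    a=np.radians(psi);y=np.array([np.cos(a),np.sin(a),0]);z=np.array([0,0,-1.]);T=np.c_[np.cross(y,z),y,z]
    return o,Ro.from_matrix(R.T@T).as_rotvec()/np.pi
E
python3 - <<'E'
from h import *
from scipy.optimize import least_squares
U=np.array([[0,0],[-.11,0],[.125,0],[-.05,.147]]);W=np.array([[.601,.073],[.4924,.0623],[.7266,.080],[.5443,.2132]])
f=lambda q:((Ro.from_euler('z',q[2]).as_matrix()[:2,:2]@U.T).T+q[:2]-W).ravel()
r=least_squares(f,[.6,.07,0]);print(r.x,np.degrees(r.x[2]),r.fun)
c,s=np.cos(r.x[2]),np.sin(r.x[2]);M=np.array([[c,-s],[s,c]])
for v in ([.593,-.126],[.5573,-.1301],[.565,.2138]):print(M.T@(np.array(v)-r.x[:2]))
psi=-90+np.degrees(r.x[2])
print(go([.275,.616,.4],psi),go([.48,.1,.4],psi),go([.575,-.127,.30],psi))
E
```

```text
[0.6023 0.0711 0.068 ] 3.89372504197972 [ 0.0013 -0.0019  0.0002  0.0013  0.0004 -0.0005 -0.0019  0.0011]
[-0.0227 -0.196 ]
[-0.0586 -0.1976]
[-0.0275  0.1449]
(array([ 0.0002,  0.0019, -0.8671]), array([-0.    ,  0.    , -0.1552])) (array([ 1.9877,  1.9402, -0.8671]), array([-0.    ,  0.    , -0.1552])) (array([ 2.884 ,  2.7831, -0.3672]), array([-0.    ,  0.    , -0.1552]))
```

```bash
python3 -m creep '{"twist":[[0,0,0],[0,0,0],[0,0,0],[0,0,0],[0,0,0],[0,0,0],[0,0,0],[0,0,0]],"offset":[[0.1,0,-0.28],[0.2,0,-0.56],[0.3,0.15,-0.8],[0.45,0.35,-0.85],[0.6,0.5,-0.85],[0.75,0.65,-0.85],[0.9,0.85,-0.85],[1,1,-0.85]],"grip":[0.6,0.6,0.6,0.6,0.6,0.6,0.6,0.6]}' 30; python3 -c "
from h import *
print(go([.575,-.127,.40],-86.1))"
```

```text
t: 2.0
eef_pos: [0.3765, 0.3503, 0.397]
ee_rot: [[0.913, -0.408, 0.0], [-0.408, -0.913, 0.001], [0.0, -0.001, -1.0]]
ft_force: [0.8, 0.4, 0.4]
finger_gap: 0.597
grip_force: 0.0
(array([ 1.8799,  1.7738, -0.0162]), array([-0.0002, -0.0001, -0.1555]))
```

```bash
python3 -m creep '{"twist":[[0,0,0],[0,0,-0.02],[0,0,-0.05],[0,0,-0.08],[0,0,-0.11],[0,0,-0.14],[0,0,-0.1555],[0,0,-0.1555]],"offset":[[0.14,0.13,0],[0.3,0.28,0],[0.45,0.42,0],[0.6,0.56,0],[0.75,0.7,0],[0.9,0.84,0],[1,0.97,0],[1,1,0]],"grip":[0.6,0.6,0.6,0.6,0.6,0.6,0.6,0.6]}'; python3 -c "
from h import *
print(go([.57,-.128,.28],-86.1))"
```

```text
t: 3.0
eef_pos: [0.4776, 0.0864, 0.3966]
ee_rot: [[0.998, 0.067, 0.0], [0.067, -0.998, -0.0], [0.0, 0.0, -1.0]]
ft_force: [-0.2, 0.6, 0.5]
finger_gap: 0.601
grip_force: 0.0
(array([0.3897, 1.1003, 0.5832]), array([ 0.    , -0.    , -0.0005]))
```

```bash
python3 -m creep '{"twist":[[0,0,0],[0,0,0],[0,0,0],[0,0,0],[0,0,0],[0,0,0],[0,0,0],[0,0,0]],"offset":[[0.1,0.2,0],[0.2,0.45,0],[0.3,0.65,0.1],[0.35,0.8,0.3],[0.39,0.95,0.45],[0.39,1,0.58],[0.39,1,0.58],[0.39,1,0.58]],"grip":[0.6,0.6,0.6,0.6,0.6,0.6,0.6,0.6]}'
python3 - <<'E'
from h import *
s,c=snap('wrist','w1')
for n in ('fader_top','power_mark'):
    r=spotter.place_of('wrist',n)
    print(n,[(np.array(q['at']).round(4).tolist(),round(q['conf'],2)) for q in r[:2]])
print(c['T_tool_cam'],c['fx'],c['cx'],c['cy'])
E
```

```text
t: 4.0
eef_pos: [0.5695, -0.1055, 0.282]
ee_rot: [[0.998, 0.069, 0.002], [0.069, -0.998, -0.0], [0.002, 0.0, -1.0]]
ft_force: [-0.8, -0.6, 0.5]
finger_gap: 0.599
grip_force: 0.0
fader_top [([0.5925, -0.124, 0.1554], 0.73)]
power_mark [([0.5555, -0.1281, 0.1316], 0.96)]
[[ 0.0002 -0.952  -0.3063  0.085 ]
 [ 1.      0.0002  0.      0.0002]
 [ 0.     -0.3063  0.952  -0.158 ]
 [ 0.      0.      0.      1.    ]] 295.35994055955035 257.6689765112419 193.76298042839466
```

View pics/w1.png

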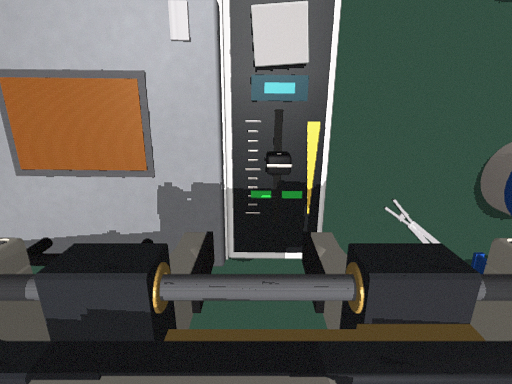

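The wrist view shows the fader's white line at about (279,166), the green band at row 195 (columns 251–302), and the track clear on both sides.

```bash
cat >> h.py <<'E'
def ray(s,c,uv,h):
    T=np.array(c['T_tool_cam']);R=np.array(s['ee_rot'])
    d=R@T[:3,:3]@np.array([(uv[0]-c['cx'])/c['fx'],(uv[1]-c['cy'])/c['fy'],1]);o=R@T[:3,3]+s['eef_pos']
    return o+d*(h-o[2])/d[2]
def marks(s,c):
    im=c['pixels'].astype(int);B,G,Rr=im[...,0],im[...,1],im[...,2]
    roi=np.zeros(B.shape,bool);roi[140:235,240:310]=1
    g=(G>120)&(Rr<90)&(B<110)&roi; w=(B>170)&(G>170)&(Rr>170)&roi
    w[:,:262]=0;w[:,298:]=0
    return [(m.sum(),np.argwhere(m).mean(0)[::-1]) for m in (g,w)]
E
python3 - <<'E'
from h import *
s,c=snap('wrist')
(ng,g),(nw,w)=marks(s,c);print(ng,g,nw,w)
pg,pw=ray(s,c,g,.13),ray(s,c,w,.158);print(pg,pw)
u=np.array([np.cos(.068),np.sin(.068)]);d=(pg-pw)[:2]@u;print(d)
t=[pw[0],pw[1],.137];print(go([pw[0],pw[1],.20],-86.1),go(t,-86.1))
E
```

```text
267 [275.367  194.1011] 74 [278.8378 165.0135]
[ 0.5561 -0.1261  0.13  ] [ 0.5948 -0.1245  0.158 ]
-0.03869384132289878
(array([0.119 , 0.1039, 0.41  ]), array([-0.    , -0.0007,  0.0005])) (array([0.1183, 0.1039, 0.725 ]), array([-0.    , -0.0007,  0.0005]))
```

```bash
python3 -m creep '{"twist":[[0,0,0],[0,0,0],[0,0,0],[0,0,0],[0,0,0],[0,0,0],[0,0,0],[0,0,0]],"offset":[[0.06,0.06,0.1],[0.118,0.104,0.25],[0.118,0.104,0.42],[0.118,0.104,0.55],[0.118,0.104,0.65],[0.118,0.104,0.725],[0.118,0.104,0.725],[0.118,0.104,0.725]],"grip":[0.6,0.6,0.6,0.6,0.6,0.6,0.6,0.6]}' && python3 -m creep '{"twist":[[0,0,0],[0,0,0],[0,0,0],[0,0,0],[0,0,0],[0,0,0],[0,0,0],[0,0,0]],"offset":[[0,0,0],[0,0,0],[0,0,0],[0,0,0],[0,0,0],[0,0,0],[0,0,0],[0,0,0]],"grip":[0.4,0.2,0.15,0.15,0.15,0.15,0.15,0.15]}' 12
```

```text
t: 5.2
eef_pos: [0.5945, -0.1253, 0.1362]
ee_rot: [[0.998, 0.069, 0.001], [0.069, -0.998, -0.0], [0.001, 0.0, -1.0]]
ft_force: [0.0, 0.2, 0.2]
finger_gap: 0.601
grip_force: 0.0
t: 6.2
eef_pos: [0.594, -0.1246, 0.1359]
ee_rot: [[0.998, 0.069, 0.001], [0.069, -0.998, 0.001], [0.001, -0.001, -1.0]]
ft_force: [-1.1, 5.3, 2.7]
finger_gap: 0.274
grip_force: 12.0
```

```bash
python3 -m creep '{"twist":[[0,0,0],[0,0,0],[0,0,0],[0,0,0],[0,0,0],[0,0,0],[0,0,0],[0,0,0]],"offset":[[-0.04,0,0],[-0.08,0,0],[-0.12,0,0],[-0.16,0,0],[-0.185,0,0],[-0.19,0,0],[-0.19,0,0],[-0.19,0,0]],"grip":[0.15,0.15,0.15,0.15,0.15,0.15,0.15,0.15]}'
python3 - <<'E'
from h import *
s,c=snap('wrist','w2'); cv2.imwrite('pics/w2c.png',cv2.resize(c['pixels'][120:384,180:380],None,fx=2.2,fy=2.2))
for cam in ('wrist','top','scene'):
    if cam!='wrist':snap(cam)
    for n in ('fader_top','power_mark'):
        print(cam,n,[(np.array(q['at']).round(4).tolist(),round(q['conf'],2)) for q in spotter.place_of(cam,n)[:1]])
E
```

```text
t: 7.2
eef_pos: [0.5566, -0.1268, 0.1359]
ee_rot: [[0.998, 0.069, 0.001], [0.069, -0.998, 0.001], [0.001, -0.001, -1.0]]
ft_force: [-1.4, 6.5, 2.4]
finger_gap: 0.273
grip_force: 12.0
wrist fader_top [([0.5518, -0.1251, 0.1564], 0.61)]
wrist power_mark []
top fader_top [([0.5685, -0.5082, -0.0023], 0.23)]
top power_mark []
scene fader_top [([0.5545, -0.1224, 0.1572], 0.42)]
scene power_mark [([0.5577, -0.1216, 0.1329], 0.75)]
```

View pics/w2c.png

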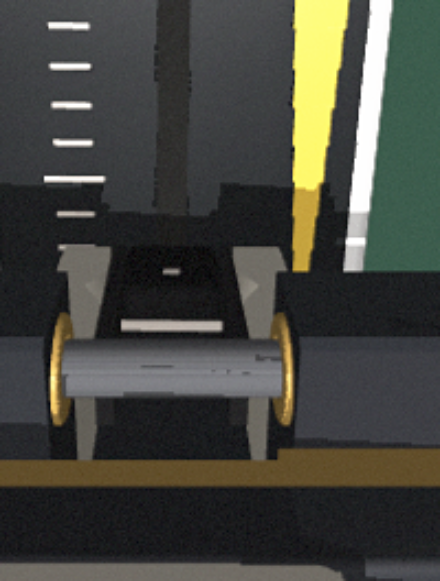

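The crop shows the white line at crop (172,326), between the fingers. The band is hidden behind them, so I'll release, rise and check.

```bash
python3 -m creep '{"twist":[[0,0,0],[0,0,0],[0,0,0],[0,0,0],[0,0,0],[0,0,0],[0,0,0],[0,0,0]],"offset":[[0,0,0],[0,0,0],[0,0,-0.05],[0,0,-0.2],[0,0,-0.4],[0,0,-0.6],[0,0,-0.7],[0,0,-0.7]],"grip":[0.6,0.6,0.6,0.6,0.6,0.6,0.6,0.6]}'
python3 - <<'E'
from h import *
s,c=snap('wrist','w3'); cv2.imwrite('pics/w3c.png',cv2.resize(c['pixels'][130:260,190:360],None,fx=4,fy=4))
for n in ('fader_top','power_mark'):
    print(n,[(np.array(q['at']).round(4).tolist(),round(q['conf'],2)) for q in spotter.place_of('wrist',n)[:1]])
print(s['eef_pos'],s['ee_rot'])
E
```

```text
t: 8.65
eef_pos: [0.5568, -0.1281, 0.2781]
ee_rot: [[0.998, 0.069, 0.004], [0.069, -0.998, -0.0], [0.004, 0.0, -1.0]]
ft_force: [0.3, -0.3, -0.2]
finger_gap: 0.6
grip_force: 0.0
fader_top [([0.5496, -0.1263, 0.1545], 0.65)]
power_mark [([0.5556, -0.1285, 0.129], 0.57)]
[ 0.5568 -0.1281  0.2781] [[ 0.9976  0.0686  0.0041]
 [ 0.0686 -0.9976 -0.0001]
 [ 0.0041  0.0004 -1.    ]]
```

View pics/w3c.png

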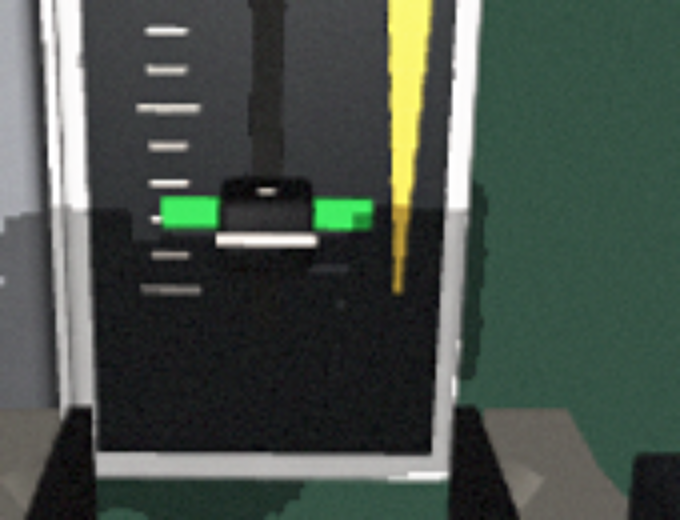

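The crop shows the green band at rows 197–229 and the white line at row 240. The cap stands 28 mm proud, so I'll correct for height.

Run:
```python
from h import *
s,c=snap('wrist')
pix=lambda x,y:(190+x/4-.4,130+y/4-.4)
g=ray(s,c,pix(267,213),.13);w=ray(s,c,pix(267,240),.158)
u=np.array([np.cos(.068),np.sin(.068)]);print(g,w,(g-w)[:2]@u)
for y in (197,229):print((ray(s,c,pix(267,y),.13)-w)[:2]@u)
# scale ticks check: 10 mm spacing?
print([ray(s,c,pix(170,y),.13)[0].round(4) for y in (31,70,107,146,183,218,255,289)])
```

```text
[ 0.5549 -0.1267  0.13  ] [ 0.556  -0.1268  0.158 ] -0.0010946472266312895
0.003308216882070423
-0.005535746504397793
[np.float64(0.601), np.float64(0.5911), np.float64(0.5816), np.float64(0.5713), np.float64(0.5613), np.float64(0.5517), np.float64(0.5414), np.float64(0.5317)]
```

```bash
python3 -m creep '{"twist":[[0,0,0],[0,0,0],[0,0,0],[0,0,0],[0,0,0],[0,0,0],[0,0,0],[0,0,0]],"offset":[[-0.1,0,0],[-0.2,0,0],[-0.3,0,0],[-0.4,0,0],[-0.42,0,0],[-0.42,0,0],[-0.42,0,0],[-0.42,0,0]],"grip":[0.6,0.6,0.6,0.6,0.6,0.6,0.6,0.6]}'
python3 - <<'E'
from h import *
s,c=snap('wrist','w4'); g=spotter.place_of('wrist','fader_top');print([q['at'] for q in g[:1]])
P=c['pixels'];h=ray
# project the expected spot
T=np.array(c['T_tool_cam']);R=np.array(s['ee_rot']);q=T[:3,:3].T@(R.T@(np.array([.556,-.127,.13])-s['eef_pos'])-T[:3,3]);u=(c['fx']*q[0]/q[2]+c['cx'],c['fy']*q[1]/q[2]+c['cy']);print(u,s['joint_pos'])
x,y=int(u[0])-50,int(u[1])-40
print(x,y);x=max(x,0);y=max(y,0);cv2.imwrite('pics/w4c.png',cv2.resize(P[y:y+80,x:x+100],None,fx=6,fy=6))
E
```

```text
t: 9.85
eef_pos: [0.4725, -0.1336, 0.2753]
ee_rot: [[0.998, 0.069, -0.0], [0.069, -0.998, -0.0], [-0.0, 0.0, -1.0]]
ft_force: [-0.4, 0.6, -0.5]
finger_gap: 0.596
grip_force: 0.0
[[0.5514, -0.1244, 0.1559]]
(np.float64(256.59720304190444), np.float64(99.97782927276238)) [  7.2101   1.1877 -17.2855   0.0008 -71.5524  86.73  ]
206 59
```

View pics/w4c.png

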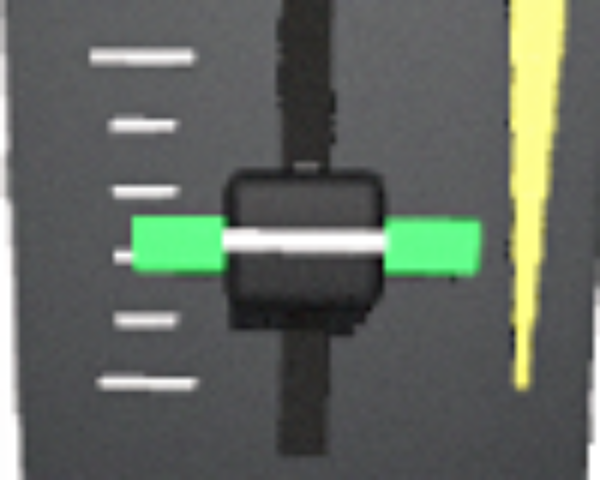

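From directly above, the white line (row 240) lies inside the green band (rows 217–273), so the fader is set. Next is the handle.

```bash
python3 -m creep '{"twist":[[0,0,0.058],[0,0,0.117],[0,0,0.176],[0,0,0.235],[0,0,0.294],[0,0,0.353],[0,0,0.412],[0,0,0.47]],"offset":[[0.05,-0.15,0],[0.1,-0.3,0],[0.168,-0.45,0],[0.168,-0.6,0],[0.168,-0.75,0],[0.168,-0.87,0],[0.168,-0.95,0],[0.168,-0.976,0]],"grip":[0.6,0.6,0.6,0.6,0.6,0.6,0.6,0.6]}'
python3 - <<'E'
from h import *
s,c=snap('wrist','w5')
for cam in ('wrist','top','scene'):
    if cam!='wrist':snap(cam)
    for n in ('lid_handle','green_tab','lid_pointer'):
        print(cam,n,[(np.array(q['at']).round(4).tolist(),round(q['conf'],2)) for q in spotter.place_of(cam,n)[:1]])
print(s['joint_pos'],go([.4925,.0632,.165],-176.1))
E
```

```text
t: 10.95
eef_pos: [0.4924, 0.0645, 0.2754]
ee_rot: [[0.157, -0.988, -0.0], [-0.988, -0.157, -0.0], [0.0, 0.0, -1.0]]
ft_force: [-0.5, -0.1, 0.1]
finger_gap: 0.599
grip_force: 0.0
wrist lid_handle [([0.4928, 0.0699, 0.1842], 0.81)]
wrist green_tab []
wrist lid_pointer []
top lid_handle []
top green_tab [([0.3764, -0.5387, -0.0008], 0.72)]
top lid_pointer [([0.5457, 0.2108, 0.1346], 0.97)]
scene lid_handle [([0.4926, 0.0626, 0.1836], 0.58)]
scene green_tab [([0.5706, 0.2128, 0.2232], 0.52)]
scene lid_pointer [([0.5434, 0.2158, 0.1386], 0.58)]
[ 30.1778   1.7464 -16.6967  -0.0036 -71.5703 -21.1194] (array([ 0.0003, -0.0009,  0.5528]), array([-0.    , -0.    ,  0.0303]))
```

View pics/w5.png

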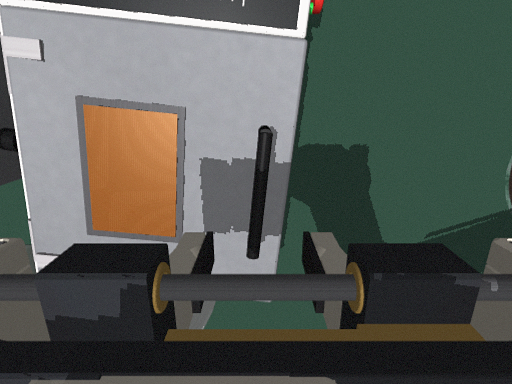

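The wrist view shows the black bar running from (265,130) to (253,256), centred between the fingers (column about 258). I'll descend and grip.

```bash
python3 -m creep '{"twist":[[0,0,0.03],[0,0,0.03],[0,0,0.03],[0,0,0.03],[0,0,0.03],[0,0,0.03],[0,0,0.03],[0,0,0.03]],"offset":[[0,0,0.1],[0,0,0.2],[0,0,0.3],[0,0,0.4],[0,0,0.5],[0,0,0.55],[0,0,0.55],[0,0,0.55]],"grip":[0.6,0.6,0.6,0.6,0.6,0.6,0.6,0.6]}' && python3 -m creep '{"twist":[[0,0,0],[0,0,0],[0,0,0],[0,0,0],[0,0,0],[0,0,0],[0,0,0],[0,0,0]],"offset":[[0,0,0],[0,0,0],[0,0,0],[0,0,0],[0,0,0],[0,0,0],[0,0,0],[0,0,0]],"grip":[0.4,0.2,0.05,0.05,0.05,0.05,0.05,0.05]}' 45
python3 - <<'E'
from h import *
s=status.get_state();R=np.array(s['ee_rot']);g=np.array(s['eef_pos'])-.019*R[:,2]
yaw=.068
print(g)
for a in (.1,.2,.3,.4,.45,.5,.52,.54,.56):
    dx=.235-.235*np.cos(a)+.054*np.sin(a);dz=-.054+.054*np.cos(a)+.235*np.sin(a)
    print(a,(R.T@np.array([dx*np.cos(yaw),dx*np.sin(yaw),dz])/.2).round(3), 'tipz',round(.131+.175*np.sin(a)+.003*np.cos(a),4))
E
```

```text
t: 12.55
eef_pos: [0.4928, 0.0636, 0.1663]
ee_rot: [[0.069, -0.998, 0.001], [-0.998, -0.069, 0.0], [-0.0, -0.001, -1.0]]
ft_force: [-0.2, -0.1, 0.1]
finger_gap: 0.605
grip_force: 0.0
t: 13.55
eef_pos: [0.4918, 0.0633, 0.1655]
ee_rot: [[0.068, -0.998, -0.001], [-0.998, -0.068, -0.0], [0.0, 0.001, -1.0]]
ft_force: [-4.9, 0.7, 4.0]
finger_gap: 0.123
grip_force: 45.0
[0.4918 0.0633 0.1845]
0.1 [ 0.    -0.033 -0.116] tipz 0.1515
0.2 [ 0.    -0.077 -0.228] tipz 0.1687
0.3 [ 0.    -0.132 -0.335] tipz 0.1856
0.4 [ 0.    -0.198 -0.436] tipz 0.2019
0.45 [ 0.    -0.234 -0.484] tipz 0.2098
0.5 [ 0.    -0.273 -0.53 ] tipz 0.2175
0.52 [ 0.    -0.289 -0.548] tipz 0.2206
0.54 [ 0.    -0.306 -0.566] tipz 0.2235
0.56 [ 0.    -0.322 -0.583] tipz 0.2265
```

```bash
python3 -m creep '{"twist":[[0,0,0],[0,0,0],[0,0,0],[0,0,0],[0,0,0],[0,0,0],[0,0,0],[0,0,0]],"offset":[[0,-0.016,-0.06],[0,-0.033,-0.116],[0,-0.054,-0.172],[0,-0.077,-0.228],[0,-0.104,-0.282],[0,-0.132,-0.335],[0,-0.165,-0.386],[0,-0.198,-0.436]],"grip":[0.05,0.05,0.05,0.05,0.05,0.05,0.05,0.05]}' 55
python3 - <<'E'
from h import *
ims=[]
for cam in ('scene','top','wrist'):
    s,c=snap(cam,'l1'+cam);d={}
    for n in ('lid_pointer','green_tab','lid_handle'):
        r=spotter.place_of(cam,n)[:1];d[n]=r
        print(cam,n,[(np.array(q['at']).round(4).tolist(),round(q['conf'],2)) for q in r])
    if cam!='wrist':
        p=np.array(c['R'])@np.array([.562,.213,.215])+c['t'];u=int(c['fx']*p[0]/p[2]+c['cx']);v=int(c['fy']*p[1]/p[2]+c['cy']);print(u,v)
        ims.append(cv2.resize(c['pixels'][v-25:v+25,u-30:u+30],None,fx=6,fy=6,interpolation=cv2.INTER_CUBIC))
cv2.imwrite('pics/l1c.png',np.hstack(ims)); print(status.get_state()['ft_force'])
E
```

```text
t: 14.55
eef_pos: [0.53, 0.0655, 0.2529]
ee_rot: [[0.068, -0.998, -0.004], [-0.998, -0.068, -0.001], [0.001, 0.004, -1.0]]
ft_force: [-8.1, -0.1, -4.6]
finger_gap: 0.12
grip_force: 55.0
scene lid_pointer [([0.5613, 0.2185, 0.2042], 0.95)]
scene green_tab [([0.5613, 0.2152, 0.2019], 0.49)]
scene lid_handle [([0.5313, 0.0681, 0.2724], 0.69)]
299 153
top lid_pointer [([0.5584, 0.2121, 0.2021], 0.87)]
top green_tab [([0.5698, 0.2172, 0.2255], 0.5)]
top lid_handle []
198 197
wrist lid_pointer []
wrist green_tab []
wrist lid_handle [([0.5278, 0.0723, 0.2687], 0.57)]
[-10.748    0.602   -1.8907]
```

View pics/l1c.png

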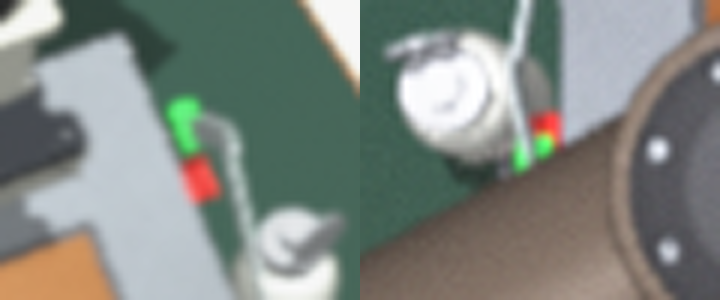

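The left crop (scene camera) shows the red pointer at (200,180), still below the green tab at (185,125). In the top view the arm partly covers both. I'll fit the tab's angle by projecting its box and comparing it with the green pixels, using the pointer at its known angle as a bias check.

```bash
cat >> h.py <<'E'
M=Ro.from_euler('z',.068).as_matrix();U0=np.array([.6023,.0711,0])
def lidpt(r,y,h,a): # r in front of hinge, h above plane
    p=np.array([.125-r*np.cos(a)+h*np.sin(a),y,.131+r*np.sin(a)+h*np.cos(a)]);return M@p+U0
def proj(c,X):
    q=np.array(c['R'])@X+c['t'];return np.array([c['fx']*q[0]/q[2]+c['cx'],c['fy']*q[1]/q[2]+c['cy']])
def boxc(c,r,y,h,a):
    P=np.array([proj(c,lidpt(i,j,k,a)) for i in r for j in y for k in h]).astype(np.float32)
    m=cv2.moments(cv2.convexHull(P));return np.array([m['m10'],m['m01']])/m['m00']
def blob(px,ctr,col,w=12):
    im=px.astype(float);B,G,R=im[...,0],im[...,1],im[...,2]
    e=np.clip((G-np.maximum(R,B)-60) if col=='g' else (R-np.maximum(G,B)-60),0,80)
    m=np.zeros_like(e);u,v=np.round(ctr).astype(int);m[v-w:v+w+1,u-w:u+w+1]=e[v-w:v+w+1,u-w:u+w+1]
    yy,xx=np.indices(m.shape);return np.array([(m*xx).sum(),(m*yy).sum()])/m.sum(),(m>20).sum()
E
python3 - <<'E'
from h import *
for cam,old in (('scene','scene'),('top','top')):
    s,c=snap(cam);o=cv2.imread(f'pics/{old}.png')
    for nm,px in (('start',o),('now',c['pixels'])):
        g,n=blob(px,proj(c,lidpt(.190,.147,.003,.53)),'g');a=.0 if nm=='start' else .40
        r,k=blob(px,proj(c,lidpt(.17,.147,.003,a)),'r',8)
        print(cam,nm,'green',g,n,'red',r,k,'pred ptr tip',proj(c,lidpt(.175,.147,.003,a)),'base',proj(c,lidpt(.175,.138,.003,a)))
        for t in (.44,.48,.52,.56,.6):print(t,boxc(c,(.178,.21),(.138,.156),(-.005,.011),t)-g)
E
```

```text
scene start green [299.0641 147.798 ] 27 red [298.6135 164.0078] 22 pred ptr tip [295.6016 161.4182] base [293.5783 162.2115]
0.44 [-1.3587  1.4134]
0.48 [-0.7377  1.0296]
0.52 [-0.0808  0.7194]
0.56 [0.6218 0.5128]
0.6 [1.3478 0.3544]
scene now green [299.0714 147.8047] 27 red [301.8801 157.6021] 29 pred ptr tip [299.1083 154.2313] base [297.0172 155.0445]
0.44 [-1.3661  1.4067]
0.48 [-0.7451  1.0229]
0.52 [-0.0882  0.7128]
0.56 [0.6144 0.5061]
0.6 [1.3404 0.3478]
top start green [196.8462 200.2815] 50 red [202.3476 199.9445] 32 pred ptr tip [202.37   204.3541] base [205.188  204.1186]
0.44 [0.933  3.2653]
0.48 [0.4286 2.0097]
0.52 [-0.0805  0.6458]
0.56 [-0.5932 -0.8255]
0.6 [-1.1086 -2.4032]
top now green [196.8204 196.7056] 10 red [198.9612 192.2772] 12 pred ptr tip [198.2982 198.9045] base [201.2945 198.6542]
0.44 [0.9589 6.8412]
0.48 [0.4544 5.5856]
0.52 [-0.0547  4.2217]
0.56 [-0.5674  2.7504]
0.6 [-1.0827  1.1727]
```

The scene and top fits both put the tab at about 0.53 rad, and the network heights agree.

```bash
python3 -m creep '{"twist":[[0,0,0],[0,0,0],[0,0,0],[0,0,0],[0,0,0],[0,0,0],[0,0,0],[0,0,0]],"offset":[[0,-0.014,-0.019],[0,-0.036,-0.048],[0,-0.059,-0.076],[0,-0.075,-0.094],[0,-0.091,-0.112],[0,-0.0975,-0.119],[0,-0.0975,-0.119],[0,-0.0975,-0.119]],"grip":[0.05,0.05,0.05,0.05,0.05,0.05,0.05,0.05]}'
python3 - <<'E'
from h import *
ims=[]
st=status.get_state();R=np.array(st['ee_rot']);g=np.array(st['eef_pos'])-.019*R[:,2];print('grasp',g)
h=[(np.linalg.norm(lidpt(.235,0,.054,a)-g),a) for a in np.arange(.4,.65,.005)];print('lid angle',min(h),'height-only',min((abs(lidpt(.235,0,.054,a)[2]-g[2]),a) for a in np.arange(.4,.65,.005)))
for cam in ('scene','top'):
    s,c=snap(cam)
    for n in ('lid_pointer','green_tab'):
        print(cam,n,[(np.array(q['at']).round(4).tolist(),round(q['conf'],2)) for q in spotter.place_of(cam,n)[:1]])
    gg,n=blob(c['pixels'],proj(c,lidpt(.190,.147,.003,.53)),'g');r,k=blob(c['pixels'],proj(c,lidpt(.16,.147,.003,.53)),'r',8)
    print(gg,n,r,k,[ (a,boxc(c,(.145,.175),(.138,.15),(0,.006),a).round(2)) for a in (.4,.48,.53,.58)], proj(c,lidpt(0,.147,0,0)))
    u,v=proj(c,lidpt(.175,.147,.003,.53)).astype(int)
    ims.append(cv2.resize(c['pixels'][v-25:v+25,u-30:u+30],None,fx=6,fy=6,interpolation=cv2.INTER_CUBIC))
cv2.imwrite('pics/l2c.png',np.hstack(ims))
E
```

```text
t: 16.25
eef_pos: [0.549, 0.0667, 0.2772]
ee_rot: [[0.068, -0.998, -0.004], [-0.998, -0.068, -0.001], [0.001, 0.004, -1.0]]
ft_force: [-12.6, -0.2, 1.8]
finger_gap: 0.118
grip_force: 55.0
grasp [0.5491 0.0667 0.2962]
lid angle (np.float64(0.0021451089265580375), np.float64(0.5200000000000001)) height-only (np.float64(0.00020652527559916756), np.float64(0.5300000000000001))
scene lid_pointer [([0.5691, 0.2139, 0.2244], 0.69)]
scene green_tab [([0.5681, 0.2155, 0.2223], 0.57)]
[299.4602 147.2604] 20 [303.3687 156.4508] 33 [(0.4, array([299.99, 158.1 ])), (0.48, array([301.01, 157.47])), (0.53, array([301.71, 157.22])), (0.58, array([302.44, 157.05]))] [317.4038 196.7058]
top lid_pointer []
top green_tab []
[nan nan] 0 [nan nan] 0 [(0.4, array([199.28, 194.35])), (0.48, array([198.48, 192.28])), (0.53, array([197.97, 190.81])), (0.58, array([197.46, 189.21]))] [198.4218 150.1414]h.py:38: RuntimeWarning: invalid value encountered in divide
  yy,xx=np.indices(m.shape);return np.array([(m*xx).sum(),(m*yy).sum()])/m.sum(),(m>20).sum()
```

View pics/l2c.png

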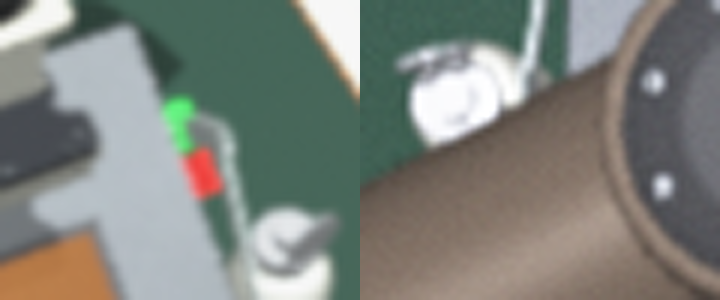

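Run:
```python
from h import *
from scipy.optimize import least_squares
_,S=snap('scene');_,T=snap('top')
O=[(S,.0,[298.61,164.01],1),(S,.40,[301.88,157.60],1),(S,.525,[303.37,156.45],1),(T,0,[202.35,199.94],0)]
def f(q,full=False):
    r,y,bu,bv,a,ty,tu,tv=q
    e=[]
    for c,A,o,k in O: 
        b=np.array([bu,bv]) if k else np.array([tu,tv]); e+=list((proj(c,lidpt(r,y,.003,A))+b-o)/.3)
    for c,g,b in ((S,[299.07,147.80],np.array([bu,bv])),(T,[196.85,200.28],np.array([tu,tv]))):
        e+=list((boxc(c,(.178,.21),(ty-.009,ty+.009),(-.005,.011),a)+b-g)/.3)
    e+=[bu/.6,bv/.6,tu/.6,tv/.6,(ty-.147)/.003]
    return np.array(e)
s=least_squares(f,[.16,.147,0,0,.53,.147,0,0],x_scale=[.01,.01,1,1,.05,.01,1,1]);C=np.linalg.inv(s.jac.T@s.jac)
print(s.x,'a',s.x[4],'+-',C[4,4]**.5);print(s.fun)
```

```text
Traceback (most recent call last):
numpy.linalg.LinAlgError: Singular matrix
```

Run:
```python
from h import *
from scipy.optimize import least_squares
_,S=snap('scene');_,T=snap('top')
O=[(S,.0,[298.61,164.01],1),(S,.40,[301.88,157.60],1),(S,.525,[303.37,156.45],1),(T,0,[202.35,199.94],0)]
def f(q):
    r,y,bu,bv,a,ty,tu,tv=q;r,y,ty=r/100,y/100,ty/100
    e=[]
    for c,A,o,k in O: 
        b=np.array([bu,bv]) if k else np.array([tu,tv]); e+=list((proj(c,lidpt(r,y,.003,A))+b-o)/.3)
    for c,g,b in ((S,[299.07,147.80],np.array([bu,bv])),(T,[196.85,200.28],np.array([tu,tv]))):
        e+=list((boxc(c,(.178,.21),(ty-.009,ty+.009),(-.005,.011),a)+b-g)/.3)
    return np.array(e+[bu/.6,bv/.6,tu/.6,tv/.6,(ty-.147)/.003])
s=least_squares(f,[16,14.7,.1,.1,.53,14.7,.1,.1],diff_step=1e-2);C=np.linalg.inv(s.jac.T@s.jac)
print(s.x,'a',s.x[4],'+-',C[4,4]**.5);print(s.fun)
```

```text
[15.8841 14.9071  0.333  -0.4422  0.5438 14.6524  0.5492  0.3627] a 0.5438040412822753 +- 0.012526311189154893
[-0.8868 -0.4118 -0.8687 -0.4079 -0.3523  0.5596 -1.5366 -0.7481  1.8304
  0.6288  1.0789  0.4455  0.555  -0.737   0.9153  0.6045 -0.1587]
```

```bash
python3 -m creep '{"twist":[[0,0,0],[0,0,0],[0,0,0],[0,0,0],[0,0,0],[0,0,0],[0,0,0],[0,0,0]],"offset":[[0,-0.002,-0.005],[0,-0.004,-0.009],[0,-0.004,-0.009],[0,-0.004,-0.009],[0,-0.004,-0.009],[0,-0.004,-0.009],[0,-0.004,-0.009],[0,-0.004,-0.009]],"grip":[0.05,0.05,0.05,0.05,0.05,0.05,0.05,0.05]}'
python3 - <<'E'
from h import *
st=status.get_state();R=np.array(st['ee_rot']);g=np.array(st['eef_pos'])-.019*R[:,2]
print([min((abs((lidpt(.235,0,.054,a)-g)[i]),a) for a in np.arange(.4,.65,.005)) for i in (0,2)])
s,c=snap('scene')
for n in ('lid_pointer','green_tab'):print(n,[(np.array(q['at']).round(4).tolist(),round(q['conf'],2)) for q in spotter.place_of('scene',n)[:1]])
print(blob(c['pixels'],[303,156],'r',8),blob(c['pixels'],[299,148],'g'))
E
```

```text
t: 17.75
eef_pos: [0.5503, 0.0668, 0.2786]
ee_rot: [[0.068, -0.998, -0.004], [-0.998, -0.068, -0.001], [0.001, 0.004, -1.0]]
ft_force: [-10.1, -0.3, -1.8]
finger_gap: 0.12
grip_force: 55.0
[(np.float64(8.600949510695344e-05), np.float64(0.5200000000000001)), (np.float64(0.0003665005094862228), np.float64(0.5350000000000001))]
lid_pointer [([0.5692, 0.2178, 0.2262], 0.66)]
green_tab [([0.5554, -0.1236, 0.1291], 0.73)]
(array([303.4742, 156.3451]), np.int64(34)) (array([299.5283, 147.16  ]), np.int64(19))
```

```bash
python3 -c "
from workcell import finish_job
print(finish_job())"
```

```text
the job is handed in; nothing more can be done
None
```

I set the fader first: from directly above, its white line showed inside the green band. I then lifted the lid and handed in with the gripper holding it at about 0.53 rad; the tab's angle, estimated from images at 0.53–0.54 rad, was not confirmed up close.

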